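# Feed the spice turntable back to its blue clip with the carriage knob

### The arm

A 6-joint arm with a two-finger parallel gripper is mounted at the origin on the work surface. World frame = base frame: x ahead of the robot, y to its left, z up, the work surface at z = 0. Lengths are in mm, angles in rad, forces in N, time in s.
With the tool pointing down it reaches from about 300 to 775 mm from the base axis. Payload 14.6 kg.
Tool frame: the origin (TCP) lies between the finger pads; the fingertips stand 19 mm ahead of it and the grasp point (between the pads) is the TCP; x points along the fingers, y is the direction in which the jaws open and shut, and the axes are right-handed (so a half turn about x gives the same grasp; the last joint's range is limited). The gripper opens to 94 mm and grips with 3 to 60 N. Pads are 16 mm wide; open, the fingers measure 119 mm over their backs; the gripper's body (75 mm by 177 mm) begins 78 mm behind the grasp point.
Start: joints at [-1.196, 0.3, 1.521, -0, 1.321, -0.067], TCP at [235.154, -497.184, 224.446] pointing down, gripper open.
Joint ranges: [-3.03, 3.03], [-0.79, 2.21], [0.23, 2.52], [-1.04, 4.18], [0, 3.07], [-2.55, 2.55]. Speed limits (rad/s): [2.22, 2.22, 2.57, 3.14, 3.14, 3.14].

### API

Orientations are given as [roll, pitch, yaw] about the fixed x, y, z axes, in that order (R = Rz(yaw) Ry(pitch) Rx(roll)).
In Python, from cell import manip gives the robot as it stands.
- The arm moves only by the tool jog_arm, never from a script. Its argument "series" is one flat list of numbers, 7 for each row, row after row: the turn, a rotation vector about the world's x, y, z in rad, then the shift along the world's x, y, z in m, then the opening, from -1 (shut) to 1 (fully open). A call has 1 to 20 rows; each row is the pose to reach, as a shift and turn from the pose commanded when the call began; what a row does not reach only later rows make up. A row lasts 1/8 s, in which the tool goes at most 62.5 mm and 10.7 degrees, less where a joint would pass 70% of its speed; a pose out of reach is approached as far as the arm can. A call with a gripper value outside its range is refused whole. The fingers move at their own pace and stop on an object; "squeeze" is the grip in N (left out, the last holds). Time passes only in rows, so rows that repeat a pose let the fingers close. It gives the time, the measured TCP pose, the force and the opening at its end, in the units of the state.
- manip.read_state(): the state, without advancing time (a new reading comes with each control period).
- manip.camera(name): name is "scene" or "top" or "wrist"; returns a dict with "color" (420x560x3 uint8, blue, green, red), "range_z" (420x560 float32, mm along the optical axis (not along the pixel's ray), 0 where there is no reading), "fx", "fy", "cx", "cy" (pixels), "pose" (4x4, takes a point from camera to world coordinates); the wrist camera has in their place "mount" (4x4, takes a point from camera to tool coordinates, whose origin is the TCP and whose axes are the tool frame's). Camera axes: x right, y down, z forward; pixel columns grow to the right and rows downward; lengths in mm; the calibration is good to about 2 mm. A picture is of the moment at which its call begins: read the wrist's pose just before it.
- manip.sign_off(): hands the job in, once; it reports no verdict.
The state is a dict: "clock": time; "joints": joint angles; "qd": joint speeds; "effort": joint torques, N m; "eef_pos": TCP position; "eef_rot": TCP orientation; "wrist_force": force on the tool from outside, world axes, zero at the start; "moment": the same for the moment, N m; "finger_gap": finger opening in mm.
Only numpy, scipy, OpenCV 4.12 (cv2) and the standard library are available. Lean on these libraries where they do the work, as an engineer would, in place of code of your own. Each camera call takes 0.05 s, during which the arm holds its last target.

### The job

Move the spice turntable back to its place: turn the black knob on the carriage that carries the white turntable with the glass jars, clockwise, so that the carriage creeps along its rail until its red pointer stands level with the blue clip, then let go. Drive it by the knob only, do not shove the carriage or the turntable, and leave the carriage with the green plate where it is.

Things in the scene. Friction and masses are not known exactly. Their poses are not given: they have to be found in the camera images.
- feed_grip (a point): Grip point of the black knob to turn, on its axis, 98 mm above the table. Upright bar 60 long, 16 thick, 50 tall; top 17 above this point, round skirt (60 dia) 33 below. x along the bar, turns with it; z up; pinch across the 16 mm (y). At the start x is the travel direction. Clockwise from above moves carriage and knob 40 mm per rad along travel; range -0.1 to 1.8 rad, 0.3 N m, stays put.
- feed_deck: White carriage, 330 x 80 mm, top 38 mm up, bearing the knob and, 190 mm ahead of it, a white turntable (170 dia) with four glass jars, tops 127 mm up. Origin: tip of its small red pointer, 58 mm left of the knob axis, 34 mm above the table. x = travel direction along the rail (away from the robot), z up; it slides but does not rotate.
- clip: Blue clip, 12 mm along the rail, 16 across, 22 tall, fixed on the left edge of the same rail, 32 to 52 mm ahead of the pointer at the start. Origin: centre of its underside, 20 mm above the table; x along the rail as for feed_deck. The pointer passes 2 mm beside it: level means the same place along the rail. It does not stop the carriage.
- spare_grip (a point): Grip point of the knob on the other carriage, the one that carries a green ceramic plate of 170 mm diameter: same knob, rail and height, no clip. Not to be used. The two rails swap sides between starts.

How it is judged (in metres and radians):
At the end, for the whole second after the job is handed in: The red pointer of the turntable's carriage stands within 10 mm of level with the blue clip along the rail, the carriage is at rest, and the plate's carriage is within 8 mm of where it was (x of feed_deck in the frame of clip between -0.01 and 0.01 m and linear speed of feed_deck below 0.01 m/s and distance of spare_grip from where it was at the start of the episode below 0.008 m); the robot touches nothing.
It fails at once if the carriage or its turntable is shoved directly (over 5 N) instead of being driven by the knob (contact force between any of the arm, the fingers and feed_deck above 5 N).
It fails at once if the plate's carriage is moved more than 8 mm (distance of spare_grip from where it was at the start of the episode above 0.008 m).
It also fails if it takes over 32 s, if anything falls off the work surface, if the arm or the gripper's body presses on something with over 40 N, if the wrist force passes 120 N, or if a joint passes its speed limit or range.

## Working session

There is one attempt and no reset: what is moved stays moved. The work goes in short steps, Python scripts to look and compute and a tool call to move; the robot and the scene stay as the last step left them, time stands still between calls to the robot, and variables do not carry over. Pictures are saved under pics/ and viewed, and the job is handed in when it is done.

Besides the shell and the picture viewer there is one more tool, called after ">>>" as name(argument=value, ...) on one line, values as JSON. jog_arm: Moves the arm, as the interface text tells. Its arguments: {"type":"object","properties":{"series":{"type":"array","items":{"type":"number"}},"squeeze":{"type":"number"}},"required":["series"]}

```bash
mkdir -p pics; python3 - <<'E'
from cell import manip
import cv2,numpy as np
s=manip.read_state();print(s['clock'],s['eef_pos'],s['eef_rot'],s['finger_gap'])
for n in("scene","top"):
    c=manip.camera(n);cv2.imwrite(f"pics/{n}0.png",c["color"]);np.savez(f"{n}0.npz",**c)
    print(n,c['fx'],c['cx'],c['cy'],c['pose'].round(3).tolist())
E
```

```text
0.0 [ 235.06234724 -496.96790711  223.90128263] [-1.62017724  1.56963894  1.96323572] 93.93098435482906
scene 476.2008203158057 286.404198532852 209.68757318713864 [[0.251, 0.709, -0.659, 1050.568], [0.968, -0.193, 0.161, -106.843], [-0.013, -0.678, -0.735, 691.402], [0.0, 0.0, 0.0, 1.0]]
top 393.6608101390669 283.21468110515974 213.37540747437782 [[-0.015, -0.995, 0.098, 418.809], [-1.0, 0.016, 0.001, 7.542], [-0.003, -0.098, -0.995, 961.308], [0.0, 0.0, 0.0, 1.0]]
```

View pics/scene0.png

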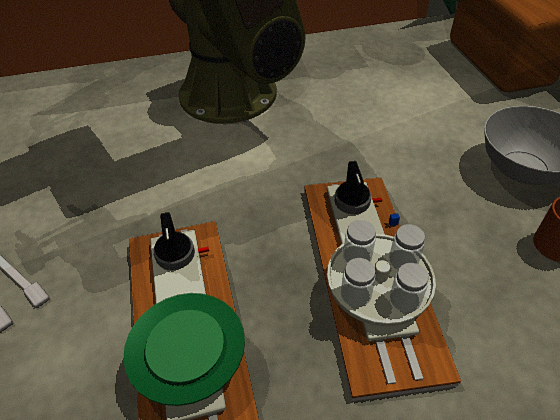

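View pics/top0.png

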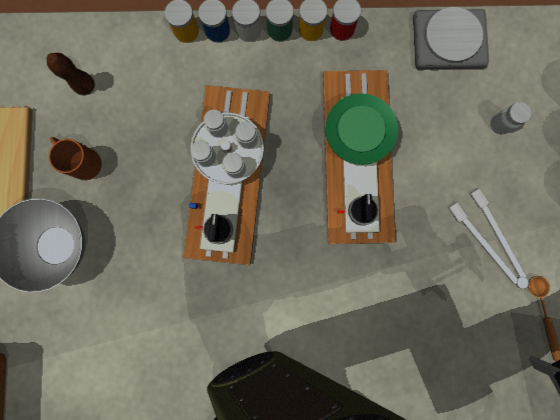

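The turntable's carriage is on the left rail: in the top view the knob is near (218,228), the red pointer (199,227) and the blue clip (194,206). The plate's carriage is on the right, with its knob near (364,208). Next I'll measure these points.

```bash
cat > h.py <<'E'
import numpy as np,cv2
def load(n):
    return dict(np.load(n))
def ray(c,u,v):
    d=c['pose'][:3,:3]@np.array([(u-c['cx'])/c['fx'],(v-c['cy'])/c['fy'],1]);return c['pose'][:3,3],d
def onz(c,u,v,z):
    o,d=ray(c,u,v);return o+d*(z-o[2])/d[2]
def cloud(c):
    v,u=np.mgrid[:420,:560];Z=c['range_z'].astype(float)
    P=np.stack([(u-c['cx'])/c['fx']*Z,(v-c['cy'])/c['fy']*Z,Z],-1)
    W=P@c['pose'][:3,:3].T+c['pose'][:3,3];W[Z==0]=np.nan;return W
E
python3 - <<'E'
from h import *
for n in("top","scene"):
    c=load(n+"0.npz");h=cv2.cvtColor(c['color'],cv2.COLOR_BGR2HSV);W=cloud(c)
    H,S,V=[h[...,i].astype(int) for i in range(3)]
    for nm,m,z in(("red",((H<5)|(H>175))&(S>190)&(V>80),34),("blue",(abs(H-113)<12)&(S>140)&(V>50),36)):
        k,l,st,ce=cv2.connectedComponentsWithStats(m.astype(np.uint8))
        for i in range(1,k):
            if 3<st[i,4]<200:
                w=W[l==i];print(n,nm,st[i],ce[i].round(1),onz(c,*ce[i],z).round(1),np.nanmedian(w,0).round(1))
    # knob top by height
    for yr in((50,300),(-350,0)):
        m=(V<70)&(W[...,2]>100)&(W[...,2]<130)&(W[...,0]>300)&(W[...,0]<520)&(W[...,1]>yr[0])&(W[...,1]<yr[1])
        k,l,st,ce=cv2.connectedComponentsWithStats(m.astype(np.uint8))
        for i in range(1,k):
            if st[i,4]>15:
                w=W[l==i];print(n,"knob",st[i],np.nanmean(w,0).round(1))
                r=cv2.minAreaRect(w[:,:2].astype(np.float32));print(r)
                p=w[:,:2]-w[:,:2].mean(0);print(np.linalg.eigh(p.T@p)[1][:,1])
c=load("top0.npz");h=cv2.cvtColor(c['color'],cv2.COLOR_BGR2HSV);W=cloud(c);H,S,V=[h[...,i].astype(int) for i in range(3)]
m=(S>110)&(H>5)&(H<20)&(W[...,2]>8)&(W[...,2]<32)&(W[...,1]>50)&(W[...,1]<300)&(W[...,0]>280)
k,l,st,ce=cv2.connectedComponentsWithStats(m.astype(np.uint8))
m=(l>0)&(st[l,4]>300)
w=W[m];print("rail",np.nanmedian(w[:,2]),cv2.minAreaRect(w[:,:2].astype(np.float32)))
print(cv2.boxPoints(cv2.minAreaRect(w[:,:2].astype(np.float32))))
m=(S<60)&(V>90)&(W[...,2]>32)&(W[...,2]<45)&(W[...,1]>50)&(W[...,1]<300)&(W[...,0]>300)&(W[...,0]<700)
w=W[m];print("deck",len(w),cv2.minAreaRect(w[:,:2].astype(np.float32)),np.median(w,0))
o=c['color'][180:270,160:260];cv2.imwrite("pics/z0.png",cv2.resize(o,None,fx=6,fy=6,interpolation=2))
E
```

```text
top red [338 211   7   2  14] [341.  211.5] [ 512.3 -128.    34. ] [ 512.  -127.5   35.6]
top red [195 226   7   3  17] [198. 227.] [480.8 210.5  34. ] [480.8 210.1  35.9]
top blue [190 203   7   5  30] [192.7 204.9] [533.3 222.9  36. ] [532.5 221.2  41.3]
top knob [208 214  12  28 198] [471.4 159.7 113.1]
((474.0633544921875, 160.77786254882812), (16.739187240600586, 59.254669189453125), 83.15385437011719)
[-0.99027814  0.13910142]
top knob [364 204   9  18 149] [ 501.7 -175.5  112.4]
((501.3702392578125, -176.09848022460938), (15.293611526489258, 37.03459930419922), 88.80179595947266)
[-0.99986028  0.0167157 ]
scene red [373 198   9   3  21] [376.8 198.9] [479.7 211.3  34. ] [482.  209.5  36.6]
scene red [198 247  11   4  27] [202.9 248.7] [ 513.  -127.1   34. ] [ 515.  -127.    36.1]
scene blue [391 214   9   5  39] [394.6 216. ] [531.  225.6  36. ] [535.  222.4  41.2]
scene knob [348 161  16  29 275] [480.2 159.5 111.4]
((476.4473876953125, 161.41024780273438), (15.925755500793457, 60.80354690551758), 83.26773834228516)
[-0.99417467  0.10778096]
scene knob [160 212  13  18 163] [ 503.4 -174.7  113.2]
((502.5003356933594, -175.47146606445312), (34.44295883178711, 16.2066593170166), 0.6863718628883362)
[-0.99999855 -0.00170408]
rail 19.327011012295316 ((613.6953125, 143.980712890625), (160.08343505859375, 430.607666015625), 82.9746322631836)
[[390.21817  90.8735 ]
 [817.5929   38.20639]
 [837.1725  197.08792]
 [409.79773 249.75504]]
deck 1429 ((508.1026306152344, 156.9649200439453), (79.78337860107422, 167.90113830566406), 82.75382995605469) [534.40411155 155.94870836  37.29770945]
```

```bash
python3 - <<'E'
from h import *
c=load("scene0.npz");cv2.imwrite("pics/z1.png",cv2.resize(c['color'][150:240,300:420],None,fx=6,fy=6,interpolation=2))
E
```

```text
(no output)
```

View pics/z0.png

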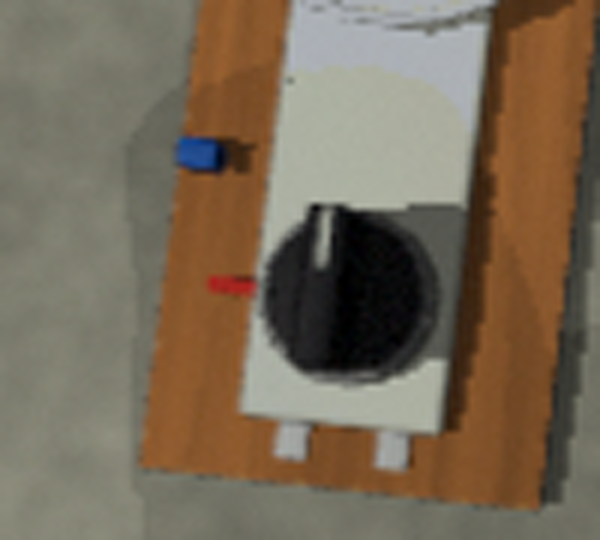

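View pics/z1.png

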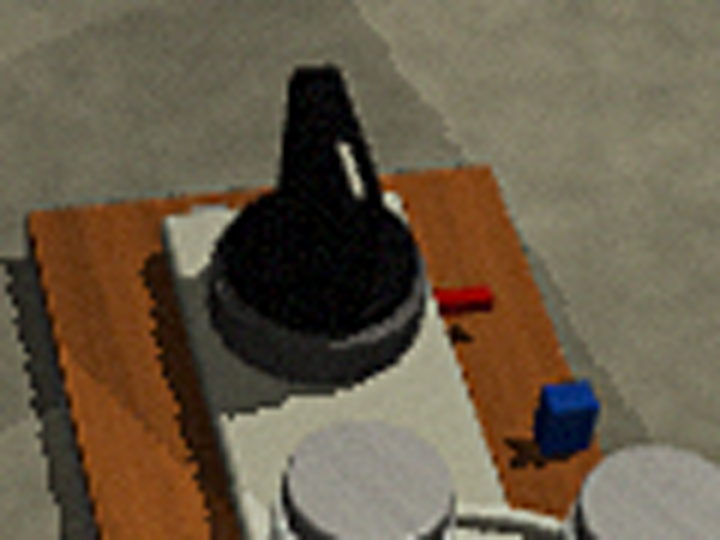

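```bash
python3 - <<'E'
from h import *
from scipy.spatial.transform import Rotation as Ro
from cell import manip
s=manip.read_state();R=Ro.from_euler('xyz',s['eef_rot']).as_matrix();print(R.round(3)); y=R[:,1]
a=np.arctan2(y[1],y[0]);print("jaw yaw",a,"joints",s['joints'].round(3))
t=-np.deg2rad(7.1)+np.pi/2
for k in(-1,0,1):print("turn",t-a+k*np.pi)
u=np.array([np.cos(np.deg2rad(7.1)),-np.sin(np.deg2rad(7.1))]);lf=np.array([-u[1],u[0]])
for n in("top","scene"):
    c=load(n+"0.npz");h=cv2.cvtColor(c['color'],cv2.COLOR_BGR2HSV);W=cloud(c)
    H,S,V=[h[...,i].astype(int) for i in range(3)]
    m=(abs(H-113)<12)&(S>140)&(V>50); b=W[m&(W[...,2]>40)][:,:2]
    r=((H<5)|(H>175))&(S>190)&(V>80)&(W[...,1]>100)&(W[...,1]<250); p=W[r][:,:2]
    for q in(b,p):print(n,len(q),(q@u).min().round(1),(q@u).max().round(1),(q@u).mean().round(1),(q@lf).min().round(1),(q@lf).max().round(1))
    m=(V<70)&(W[...,2]>113)&(W[...,2]<118)&(abs(W[...,0]-475)<45)&(abs(W[...,1]-160)<40);q=W[m][:,:2]
    print("knob",(q@u).min(),(q@u).max(),(q@lf).min(),(q@lf).max())
E
```

```text
[[-0.     0.428 -0.904]
 [ 0.001 -0.904 -0.428]
 [-1.    -0.001 -0.   ]]
jaw yaw -1.1289971530758172 joints [-1.196  0.3    1.521 -0.     1.321 -0.067]
turn -0.5657175506106769
turn 2.5758751029791163
turn 5.71746775656891
top 23 496.0 505.8 501.1 279.4 292.3
top 17 448.4 453.6 451.1 260.4 275.6
knob 421.59599742269876 480.19603786919595 210.04390465811062 225.48008619904294
scene 34 497.6 508.4 503.4 280.1 295.0
scene 21 448.9 456.1 452.3 260.3 276.9
knob 422.47219349149776 482.9524652831294 211.72717599982394 226.94570440344347
```

>>> jog_arm(series=[0,0,2.576,0.24,0.658,-0.03,1,0,0,2.576,0.24,0.658,-0.03,1,0,0,2.576,0.24,0.658,-0.03,1,0,0,2.576,0.24,0.658,-0.03,1,0,0,2.576,0.24,0.658,-0.03,1,0,0,2.576,0.24,0.658,-0.03,1,0,0,2.576,0.24,0.658,-0.03,1,0,0,2.576,0.24,0.658,-0.03,1,0,0,2.576,0.24,0.658,-0.03,1,0,0,2.576,0.24,0.658,-0.03,1,0,0,2.576,0.24,0.658,-0.03,1,0,0,2.576,0.24,0.658,-0.03,1,0,0,2.576,0.24,0.658,-0.03,1,0,0,2.576,0.24,0.658,-0.03,1,0,0,2.576,0.24,0.658,-0.03,1,0,0,2.576,0.24,0.658,-0.03,1,0,0,2.576,0.24,0.658,-0.03,1])

```text
clock: 2.22
eef_pos: [475.1, 160.7, 194.4]
eef_rot: [-2.352, 1.571, -2.478]
wrist_force: [0.7, -0.2, 0.4]
finger_gap: 94.1
```

Checking with the wrist camera before descending.

```bash
python3 - <<'E'
from h import *
from scipy.spatial.transform import Rotation as Ro
from cell import manip
s=manip.read_state();print(s['joints'].round(3),s['eef_pos'])
T=np.eye(4);T[:3,:3]=Ro.from_euler('xyz',s['eef_rot']).as_matrix();T[:3,3]=s['eef_pos']
print(np.arctan2(T[1,1],T[0,1]))
c=manip.camera("wrist");c['pose']=T@c['mount'];cv2.imwrite("pics/w1.png",c['color'])
np.savez("wrist1.npz",**{k:v for k,v in c.items()})
W=cloud(c);V=c['color'].max(-1)
m=(V<80)&(W[...,2]>110)&(W[...,2]<120)&(abs(W[...,0]-475)<45)&(abs(W[...,1]-160)<40)
w=W[m];print(len(w),np.median(w[:,2]) if len(w) else 0, cv2.minAreaRect(w[:,:2].astype(np.float32)) if len(w) else 0)
E
```

```text
[ 0.253  0.22   1.694 -0.     1.228 -1.192] [475.13895658 160.74106091 194.42062908]
1.445061085928948
1688 115.0663142047535 ((475.31829833984375, 159.85244750976562), (15.924332618713379, 59.978309631347656), 83.30723571777344)
```

View pics/w1.png

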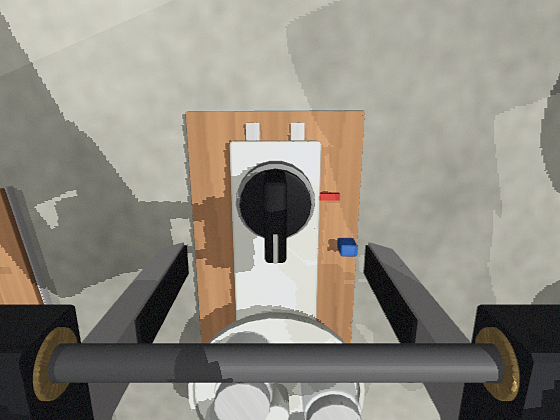

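```bash
cat >> h.py <<'E'
def meas(c,tag):
    u=np.array([np.cos(np.deg2rad(7.1)),-np.sin(np.deg2rad(7.1))]);lf=np.array([-u[1],u[0]])
    h=cv2.cvtColor(c['color'],cv2.COLOR_BGR2HSV);W=cloud(c)
    H,S,V=[h[...,i].astype(int) for i in range(3)]
    b=(abs(H-113)<12)&(S>140)&(V>50)&(W[...,2]>40)
    r=((H<5)|(H>175))&(S>190)&(V>80)&(W[...,1]>100)&(W[...,1]<250)&(W[...,2]>30)
    o=[]
    for q in(W[b][:,:2],W[r][:,:2]):
        if len(q):
            a=q@u;e=q@lf;o.append((a.min()+a.max())/2);print(tag,len(q),a.min().round(1),a.max().round(1),e.min().round(1),e.max().round(1))
    if len(o)==2:print(tag,"clip-pointer",round(o[0]-o[1],1))
E
python3 -c "
from h import *
for n in('top0','scene0','wrist1'):meas(load(n+'.npz'),n)"
```

```text
top0 23 496.0 505.8 279.4 292.3
top0 17 448.4 453.6 260.4 275.6
top0 clip-pointer 49.9
scene0 34 497.6 508.4 280.1 295.0
scene0 21 448.9 456.1 260.3 276.9
scene0 clip-pointer 50.5
wrist1 195 495.5 506.7 277.5 292.7
wrist1 9 448.6 454.1 258.1 270.6
wrist1 clip-pointer 49.8
```

>>> jog_arm(series=[0,0,0,0,-0.0005,-0.05,1,0,0,0,0,-0.0005,-0.08,1,0,0,0,0,-0.0005,-0.094,1,0,0,0,0,-0.0005,-0.094,1])

```text
clock: 2.78
eef_pos: [475.1, 160.3, 100.3]
eef_rot: [-2.727, 1.57, -2.852]
wrist_force: [-0.0, -0.0, 0.4]
finger_gap: 94.0
```

>>> jog_arm(series=[0,0,0,0,0,0,-1,0,0,0,0,0,0,-1,0,0,0,0,0,0,-1,0,0,0,0,0,0,-1,0,0,0,0,0,0,-1,0,0,0,0,0,0,-1], squeeze=55)

```text
clock: 3.52
eef_pos: [475.2, 160.3, 100.5]
eef_rot: [-2.101, 1.571, -2.225]
wrist_force: [0.3, -0.2, 0.2]
finger_gap: 37.3
```

>>> jog_arm(series=[0,0,0,0,0,0,-1,0,0,0,0,0,0,-1,0,0,0,0,0,0,-1,0,0,0,0,0,0,-1,0,0,0,0,0,0,-1])

```text
clock: 4.15
eef_pos: [475.2, 160.2, 100.4]
eef_rot: [-1.892, 1.571, -2.016]
wrist_force: [-0.6, -0.9, 0.4]
finger_gap: 15.8
```

>>> jog_arm(series=[0,0,-0.05,0.002,-0.0002,0,-1,0,0,-0.1,0.004,-0.0005,0,-1,0,0,-0.15,0.006,-0.0007,0,-1,0,0,-0.2,0.0079,-0.001,0,-1,0,0,-0.25,0.0099,-0.0012,0,-1,0,0,-0.3,0.0119,-0.0015,0,-1,0,0,-0.35,0.0139,-0.0017,0,-1,0,0,-0.4,0.0159,-0.002,0,-1,0,0,-0.4,0.0159,-0.002,0,-1])

```text
clock: 5.28
eef_pos: [491.2, 158.5, 100.5]
eef_rot: [1.413, 1.57, 0.89]
wrist_force: [0.4, 0.7, -1.1]
finger_gap: 15.8
```

```bash
python3 - <<'E'
from h import *
from cell import manip
for n in('top','scene'):
    c=manip.camera(n);meas(c,n);cv2.imwrite(f"pics/{n}1.png",c['color'])
print(manip.read_state()['moment'])
E
```

```text
top 5 929.1 937.2 302.1 314.4
scene 29 497.9 508.2 280.7 293.6
scene 23 465.6 471.7 260.2 276.7
scene clip-pointer 34.4
[ 0.31817114 -0.42126998 -0.07326699]
```

View pics/scene1.png

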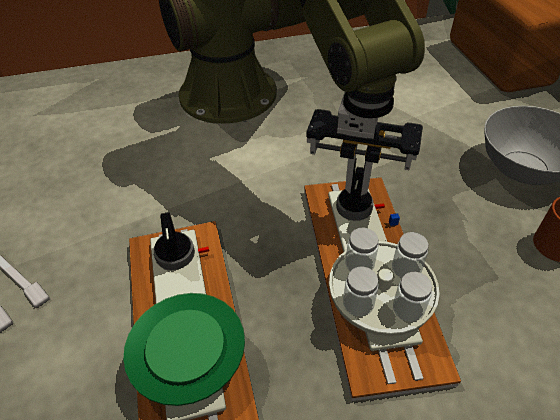

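The scene view shows the knob gripped and the gap from pointer to clip down from 50 to 34 mm, as expected. I'll turn the remaining 0.85 rad.

>>> jog_arm(series=[0,0,-0.06,0.0024,-0.0003,0,-1,0,0,-0.12,0.0048,-0.0006,0,-1,0,0,-0.18,0.0071,-0.0009,0,-1,0,0,-0.24,0.0095,-0.0012,0,-1,0,0,-0.3,0.0119,-0.0015,0,-1,0,0,-0.36,0.0143,-0.0018,0,-1,0,0,-0.42,0.0167,-0.0021,0,-1,0,0,-0.48,0.019,-0.0024,0,-1,0,0,-0.54,0.0214,-0.0027,0,-1,0,0,-0.6,0.0238,-0.003,0,-1,0,0,-0.66,0.0262,-0.0033,0,-1,0,0,-0.72,0.0286,-0.0036,0,-1,0,0,-0.78,0.031,-0.0039,0,-1,0,0,-0.85,0.0337,-0.0042,0,-1,0,0,-0.85,0.0337,-0.0042,0,-1,0,0,-0.85,0.0337,-0.0042,0,-1])

```text
clock: 7.38
eef_pos: [525.1, 154.5, 100.5]
eef_rot: [1.885, 1.569, 0.513]
wrist_force: [5.2, 4.1, -3.5]
finger_gap: 15.5
```

```bash
python3 - <<'E'
from h import *
from cell import manip
for n in('scene',):
    c=manip.camera(n);meas(c,n);cv2.imwrite(f"pics/{n}2.png",c['color'])
    cv2.imwrite("pics/z2.png",cv2.resize(c['color'][100:280,280:460],None,fx=3.2,fy=3.2,interpolation=2))
print(manip.read_state()['moment'])
E
```

```text
scene 36 497.4 509.1 280.3 294.6
scene 25 498.5 506.1 260.3 276.2
scene clip-pointer 1.0
[ 0.8287279  -1.06549555 -0.02944451]
```

View pics/z2.png

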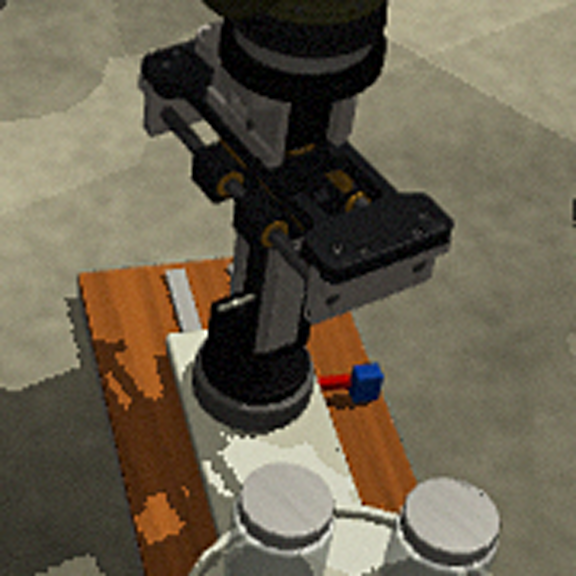

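The pointer is level with the clip, with about 1 mm residual. I'll release partly and then lift.

>>> jog_arm(series=[0,0,0,0,0,0,-0.2,0,0,0,0,0,0,-0.2,0,0,0,0,0,0,-0.2,0,0,0,0,0,0,-0.2,0,0,0,0,0,0.03,-0.2,0,0,0,0,0,0.08,-0.2,0,0,0,0,0,0.13,-0.2,0,0,0,-0.1,0,0.16,-0.2,0,0,0,-0.1,0,0.16,-0.2,0,0,0,-0.1,0,0.16,-0.2,0,0,0,-0.1,0,0.16,-0.2])

```text
clock: 8.8
eef_pos: [425.2, 154.1, 260.4]
eef_rot: [1.369, 1.571, -0.004]
wrist_force: [-0.4, 0.3, -0.3]
finger_gap: 37.8
```

```bash
python3 - <<'E'
from h import *
from cell import manip
c=manip.camera('scene');meas(c,'scene');cv2.imwrite("pics/scene3.png",c['color'])
c=manip.camera('top');meas(c,'top')
a=load('scene0.npz')
d=cv2.absdiff(a['color'],manip.camera('scene')['color']).max(-1);print("plate knob diff",(d[205:270,140:215]>60).sum())
E
```

```text
scene 32 496.3 507.7 280.0 294.3
scene 23 499.8 505.7 260.6 278.1
scene clip-pointer -0.8
top 5 931.3 938.5 306.4 314.8
top 9 471.1 503.4 195.3 269.5
top clip-pointer 447.6
plate knob diff 208
```

View pics/scene3.png

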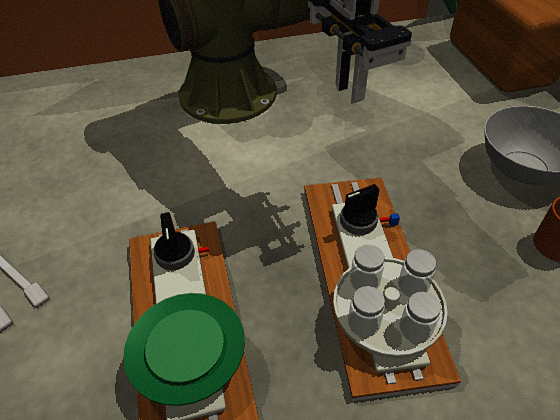

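The scene view shows the red pointer meeting the blue clip at about (390,219). The plate carriage's pointer is still near (203,249), and the gripper is clear. I'll confirm the plate's pointer and hand in.

```bash
python3 - <<'E'
from h import *
from cell import manip
for c in (load('scene0.npz'),manip.camera('scene')):
    h=cv2.cvtColor(c['color'],cv2.COLOR_BGR2HSV).astype(int)
    m=((h[...,0]<5)|(h[...,0]>175))&(h[...,1]>190)&(h[...,2]>80);m[:, 230:]=0;m[:230]=0;m[270:]=0
    v,u=np.nonzero(m);print(len(u),u.mean(),v.mean())
s=manip.read_state();print(s['clock'],s['qd'].round(3))
print(manip.sign_off())
E
```

```text
27 202.85185185185185 248.74074074074073
31 203.06451612903226 248.58064516129033
9.0 [-0.    -0.005  0.002 -0.001 -0.002  0.001]
the job is handed in; nothing more can be done
None
```

I turned the black knob on the turntable's carriage 1.25 rad clockwise in two stages, following the carriage along its rail. I then let go, lifted clear and handed the job in at 9.0 s. No verdict was reported.

- **Alignment:** the scene camera put the pointer within about 1 mm of level with the clip. It read +1.0 mm while I still held the knob and −0.8 mm after release, against a limit of 10 mm.
- **Plate's carriage:** its pointer moved only about 0.2 px in the scene view, within noise, so I take it as unmoved. A raw image difference around its knob showed 208 changed pixels, which I put down to the arm's moving shadow but did not check separately.
- **Forces and contact:** wrist force readings at the end of each move stayed under about 8 N. The gripper was clear of everything and the arm nearly still at hand-in.
- **Failed checks:** after the start, the top camera could not give a pointer-to-clip reading. Its colour mask picked up other objects and seemed not to see the clip, probably because the arm was in the way. The final figures therefore rest on the scene camera alone. Before the turn, the top, scene and wrist cameras agreed on a gap of 50 mm to within 1 mm.

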